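# Pack levelling wedges head to tail in the gauge jig

## Task

Take the two orange levelling wedges off the sloped rack and pack them into the free right half of the aluminium jig beside the two already there, sliding them in from its open front under the blue gauge bar so that all four lie flat, alternately head to tail with square sides against square sides or walls, and fill the rectangle. The two already in the jig may lie a little spread, so drive the last wedge in narrow end first to close them up, until all four are fully home against the back stop; do not ram them, and leave the other things on the bench alone.

Things in the scene. Friction and masses are not known exactly. Their poses are not given: they have to be found in the camera images.
- jig: Fixed aluminium packing jig, open at the front. Origin: underside, below the centre of the packing rectangle; x points at the back stop, y left. Floor top at z = 4 mm, running 55 mm out in front as an apron without walls. Rectangle 110 mm deep (x = -55 to the stop at +55), 155 mm wide between side walls (y = +-77.5); walls and stop 24 mm high over the floor, 8 mm thick.
- jig_bar (a point): Middle of the underside of the jig's fixed blue gauge bar, 39 mm above the bench; the bar runs across the jig, is 16 mm deep (jig x = 38 to 54 mm) and 10 mm high, on posts outside the side walls (out to y = +-92 mm). A flat wedge body slides under it with 5 mm to spare; a rib does not pass.
- jig_stop (a point): Foot of the back stop's face, in the middle, on the floor; jig axes. Packed order left to right: narrow, wide, narrow, wide end to the stop (left two are there); four take 152 of the 155 mm. When home, ribs are in the jig frame at x = -10 mm (narrow end to stop) or +10 mm (wide end to stop), y about +56, +20, -20, -56 mm (1.5 mm play either way), z = 45 mm.
- rack: Fixed plywood rack, 150 mm square; its board slopes up at 30 degrees along +x of its frame, away from the robot (y left; origin at the centre of its underside). A lip 10 mm high along the low edge keeps two loose wedges, side by side, long way up the slope, tilted 30 degrees; rib points 109 mm (narrow end up) or 119 mm (wide end up) above the bench. The toggle clamp beside it stands 180 mm high.
- wedge_1_rib (a point): Centre of the grip rib of the leftmost wedge in the jig. All wedges: orange, about 130 g, 110 mm long, 30 mm high; one long side square to the ends, the other slanting, so width falls from 50 mm (wide end) to 26 mm (narrow end, dark patch on top). Axes of all wedge points: x from wide to narrow end, y towards the square side, z up out of the top.
- wedge_1_nose (a point): Centre of the narrow end face (26 mm wide, 30 mm high) of that wedge: 65 mm in x from the rib point, 7 mm in y, -26 mm in z. This wedge has its narrow end at the stop.
- wedge_2_rib (a point): Centre of the grip rib of the second wedge in the jig (wide end at the stop), which lies 2 to 6 mm too far right till closed up; it slides easily. All ribs: 30 mm along the wedge, 12 mm across, 22 mm high over the body's top; rib centre 45 mm from the wide end, 65 mm from the narrow end, 20 mm from the square side, 41 mm above the underside.
- wedge_2_nose (a point): Centre of that wedge's narrow end face, as for the first wedge.
- wedge_3_rib (a point): Centre of the grip rib of the loose wedge that lies on the rack with its narrow end up the slope (left or right on the rack varies). Size and axes as the others.
- wedge_3_nose (a point): Centre of that wedge's narrow end face, as for the first wedge.
- wedge_4_rib (a point): Centre of the grip rib of the loose wedge that lies on the rack with its wide end up the slope (left or right on the rack varies). Size and axes as the others.
- wedge_4_nose (a point): Centre of that wedge's narrow end face, as for the first wedge.
- spool: Bystander: solder spool with blue flanges, 55x55x47 mm, origin underside centre.
- jar: Bystander: white jar with blue cap, 56x56x104 mm, origin underside centre.
- flux: Bystander: white squeeze bottle with red spout, 51x51x140 mm, origin underside centre.
- tub: Bystander: round clear tub with dark lid, 87x87x56 mm, origin underside centre.

How it is judged:
By the outcome, as a careful person would: the job done as asked, in the order asked, and still so for the second after the job is handed in, with the robot touching nothing.
It also fails if it takes over 72 s, if anything falls off the work surface, if the arm or the gripper's body presses on something with over 40 N, if the wrist force passes 120 N, or if a joint passes its speed limit or range.

## Robot

A 6-joint arm with a two-finger parallel gripper is mounted at the origin on a cart in front of the work surface, level with it; the furniture and walls round the work are solid. World frame = base frame: x ahead of the robot, y to its left, z up, the work surface at z = 0. Lengths are in mm, angles in rad, forces in N, time in s.
With the tool pointing down it reaches from about 350 to 925 mm from the base axis. Payload 6.4 kg.
Tool frame: the origin (TCP) lies midway between the tips of the shut fingers; the grasp point (between the pads) lies 19 mm behind it (robot.pinch_z is the distance from the TCP to the grasp point, in mm); z points along the fingers, x is the direction in which the jaws open and shut, and the axes are right-handed (so a half turn about z gives the same grasp; the last joint's range is limited). The gripper opens to 85 mm and grips with 20 to 120 N. Pads are 22 mm wide; open, the fingers measure 114 mm over their backs; the gripper's body (76 mm by 85 mm) begins 54 mm behind the grasp point. The pads swing forward as they close: fully open they stand 13 mm farther back than shut.
Start: joints at [-1.333, 0.245, 1.558, -0, 1.339, -0.174], TCP at [260.174, -595.67, 231.29] pointing down, gripper open.
Joint ranges: [-3.13, 3.13], [-1.02, 2.26], [0.13, 2.54], [-0.95, 4.09], [0.21, 2.88], [-2.74, 2.74]. Speed limits (rad/s): [2.57, 2.57, 3.14, 3.14, 3.14, 3.14].

## Interface

Orientations are given as a unit quaternion [x, y, z, w].
In Python, from plant import robot gives the robot as it stands. The module is installed in compiled form; this text tells all that it offers.
- The arm moves only by the tool step_arm, never from a script. Its argument "commands" is a list of rows, each a list of 7 numbers: the shift along the tool's x, y, z in cm, then the turn, a rotation vector about the tool's x, y, z in rad, then the finger opening in cm, from 0 to 8.54. In form: [[x, y, z, rx, ry, rz, grip], ...]. A call has 1 to 8 rows; each row shifts and turns the pose as measured when the row begins, along the tool's axes as they then stand; what a row does not reach is not made up. A row lasts 1/10 s, in which the tool goes at most 50 mm and 8.59 degrees, less where a joint would pass 70% of its speed; a pose out of reach is approached as far as the arm can. A call is refused whole if a number of a shift passes 5 or a number of a turn 0.15, either way. A call with a gripper value outside its range is refused whole. The fingers move at their own pace and stop on an object; the grip force is fixed at half the most. Time passes only in rows, so rows that do not move let the fingers close. It gives the time, the measured TCP pose, the force and the opening at its end, in the units of the state.
- robot.sense(): the state, without advancing time (a new reading comes with each control period).
- robot.camera(name): name is "scene" or "top" or "wrist"; returns a dict with "color" (384x512x3 uint8, red, green, blue), "fx", "fy", "cx", "cy" (pixels), "R" (3x3) and "t" (3): a world point X has camera coordinates R X + t. Camera axes: x right, y down, z forward; pixel columns grow to the right and rows downward; lengths in mm; the calibration is good to about 2 mm. A picture is of the moment at which its call begins. There is no depth.
- robot.close_job(): hands the job in, once; it reports no verdict.
The state is a dict: "t": time; "joints": joint angles; "qvel": joint speeds; "joint_efforts": joint torques, N m; "tcp_pos": TCP position; "tool_rot": TCP orientation; "ft_force": force on the tool from outside, world axes, zero at the start; "wrist_torque": the same for the moment, N m; "finger_gap": finger opening in mm.
Only numpy, scipy, OpenCV 4.12 (cv2) and the standard library are available. Lean on these libraries where they do the work, as an engineer would, in place of code of your own. Each camera call takes 0.05 s, during which the arm holds its last target. There are 200 camera calls.

## Working session

There is one attempt and no reset: what is moved stays moved. The work goes in short steps, Python scripts to look and compute and a tool call to move; the robot and the scene stay as the last step left them, time stands still between calls to the robot, and variables do not carry over. Pictures are saved under pics/ and viewed, about 8 in all and at most 12, crops included, and the job is handed in when it is done.

Besides the shell and the picture viewer there is one more tool, called after "Call:" by a JSON object that holds its "name" and its "arguments", one argument or row to a line. step_arm: Moves the arm, as the interface text tells. Its arguments: {"type":"object","properties":{"commands":{"type":"array","items":{"type":"array","items":{"type":"number"}}}},"required":["commands"]}

```bash
mkdir -p pics; cat > h.py <<'E'
import numpy as np, cv2
from plant import robot
from scipy.spatial.transform import Rotation as Ro
def snap(n,f,crop=None,s=1):
    c=robot.camera(n); im=cv2.cvtColor(c["color"],cv2.COLOR_RGB2BGR); np.save('pics/'+f+'.npy',np.array([c],dtype=object),allow_pickle=True)
    if crop: im=im[crop[1]:crop[3],crop[0]:crop[2]]
    cv2.imwrite('pics/'+f+'.png',cv2.resize(im,None,fx=s,fy=s,interpolation=cv2.INTER_CUBIC)); return c
def load(f): return np.load('pics/'+f+'.npy',allow_pickle=True)[0]
def onz(c,u,v,z):
    R=np.array(c["R"]);t=np.array(c["t"]);d=R.T@np.array([(u-c["cx"])/c["fx"],(v-c["cy"])/c["fy"],1]);o=-R.T@t
    return o+d*(z-o[2])/d[2]
def proj(c,X):
    p=np.array(c["R"])@np.array(X)+np.array(c["t"]);return p[0]/p[2]*c["fx"]+c["cx"],p[1]/p[2]*c["fy"]+c["cy"]
E
python3 - <<'E'
from h import *
a=snap("top","top0",None,1.5);b=snap("scene","sc0",None,1.5)
for c in(a,b):print(-np.array(c["R"]).T@c["t"],c["fx"])
print(robot.sense())
E
```

```text
[ 380.80030906 -168.9706649   963.74542562] 372.03207273176224
[-185.41208423  757.94637584  884.58704338] 468.3167960976952
{'t': 0.1, 'joints': array([-1.33312869e+00,  2.45782613e-01,  1.55887139e+00, -7.61559596e-06,
        1.33865113e+00, -1.74093270e-01]), 'qvel': array([-0.00088583, -0.00287816, -0.00112548, -0.00122362, -0.00084942,
       -0.00159202]), 'joint_efforts': array([ 4.84902866e-04, -4.30673003e+01, -3.27128506e+01, -1.52975708e-04,
        2.84962225e-03,  7.30656602e-07]), 'tcp_pos': array([ 260.03812051, -595.19355327,  230.27708058]), 'tool_rot': array([ 8.36727032e-01, -5.47619521e-01, -6.26925611e-04, -5.83203873e-04]), 'ft_force': array([ 0.57353941, -0.02818895,  0.14400682]), 'wrist_torque': array([ 0.01442556,  0.00399361, -0.02726889]), 'finger_gap': 85.2187225001511}
```

View pics/top0.png

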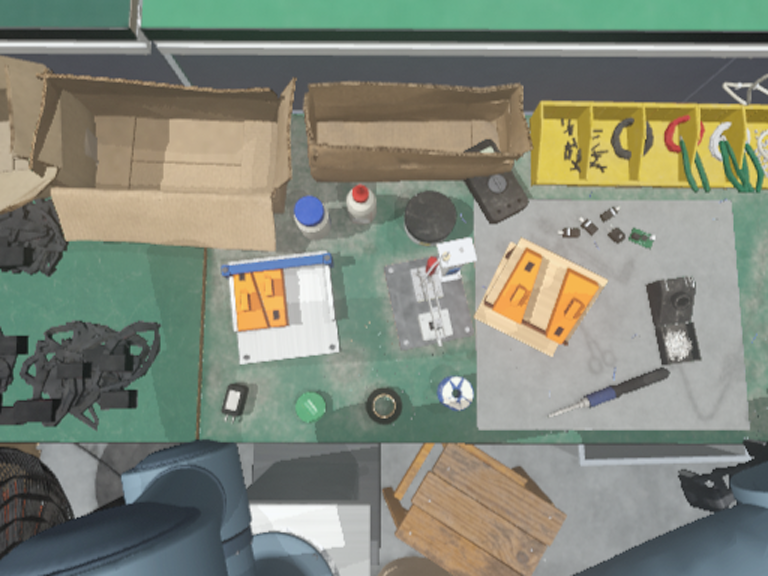

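View pics/sc0.png

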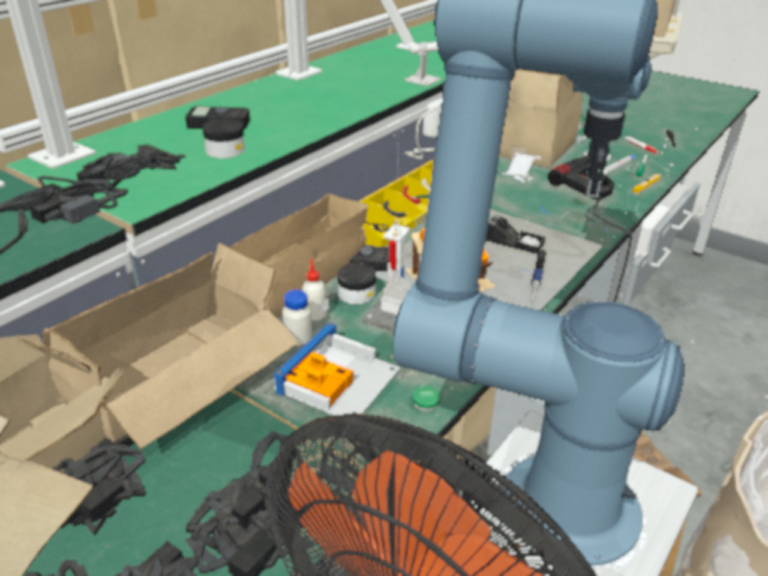

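The top view shows the jig at about (285,305) and the rack at about (540,297) in the 1.5x picture. The toggle clamp is between them at (435,300), with the jar, flux and tub behind. In the scene view the arm hides the rack. I'll crop the top view.

```bash
python3 - <<'E'
from h import *
c=load("top0");im=cv2.cvtColor(c["color"],cv2.COLOR_RGB2BGR)
a=im[160:250,140:240];b=im[150:240,310:410]
cv2.imwrite('pics/crop.png',np.vstack([cv2.resize(a,None,fx=7,fy=7,interpolation=3)[:,:],]))
o=np.hstack([cv2.resize(a,(400*1,360)),cv2.resize(b,(400,360))])
cv2.imwrite('pics/c1.png',cv2.resize(a,(800,720))[0:600]); cv2.imwrite('pics/c2.png',cv2.resize(im[155:240,310:410],(700,595)))
cv2.imwrite('pics/c1.png',cv2.resize(im[163:245,140:240],(700,574)))
E
```

```text
(no output)
```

View pics/c1.png

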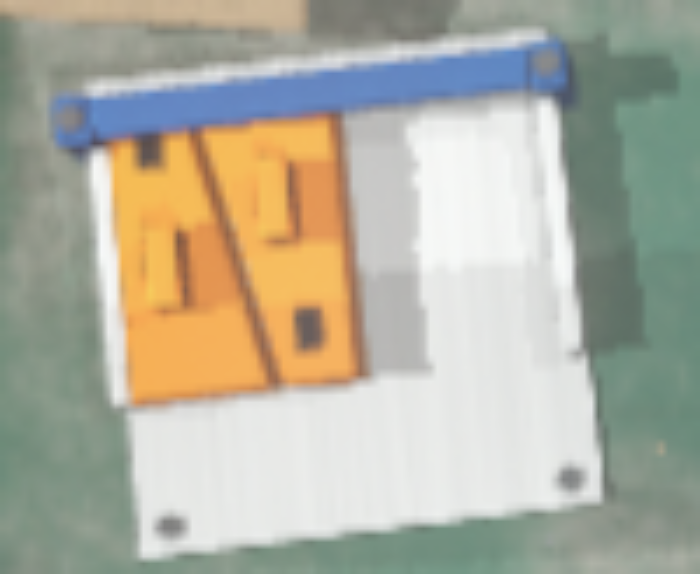

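View pics/c2.png

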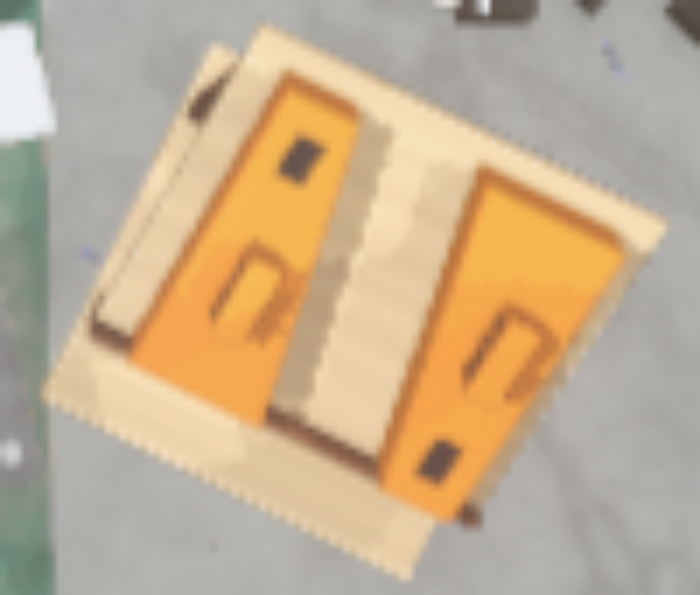

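The jig (c1) has apron corners at (142,558) and (603,500) and wall fronts at (113,405) and (583,350). On the rack (c2) the left wedge lies narrow end up, so it is wedge 3. The right one lies wide end up, so it is wedge 4. I'll fit coarse poses, then take a wrist view.

```bash
cat >> h.py <<'E'
from scipy.optimize import least_squares
def Rz(a): return Ro.from_euler('z',a).as_matrix()
def fitjig(c,M,px,x0):
    M=np.array(M,float);px=np.array(px,float)
    f=lambda p:(np.array([proj(c,Rz(p[2])@m+[p[0],p[1],0]) for m in M])-px).ravel()
    r=least_squares(f,x0);return r.x,r.fun.reshape(-1,2).round(2)
# wedge local: rib point origin, x wide->narrow,y square side,z up
WT={'nq':(65,20,-11),'ns':(65,-6,-11),'wq':(-45,20,-11),'ws':(-45,-30,-11)}
E
python3 - <<'E'
from h import *
c=load("top0")
px=lambda u,v:(140+u/7,163+v/7)
M=[(-110,85.5,4),(-110,-85.5,4),(-55,85.5,28),(-55,-85.5,28)]
print(fitjig(c,M,[px(142,558),px(603,500),px(113,405),px(583,352)],[450,0,.1]))
r=lambda u,v,z:onz(c,310+u/7,155+v/7,z).round(1)
print("rib3",r(258,290,118),"rib4",r(512,350,128))
print("low",r(45,395,55),r(410,580,55),"hi",r(265,25,130),r(665,225,130))
d=Ro.from_quat(robot.sense()['tool_rot']).as_matrix();print(d.round(2))
w=robot.camera("wrist");print(-np.array(w["R"]).T@w["t"],np.array(w["R"]).round(2).tolist(),w['fx'])
E
```

```text
(array([ 4.98456229e+02, -8.65606169e+00,  1.20569919e-01]), array([[-0.29,  0.06],
       [ 0.4 ,  0.4 ],
       [-0.35, -0.02],
       [ 0.25, -0.45]]))
rib3 [ 485.5 -389.   118. ] rib4 [ 465.  -467.9  128. ]
low [ 456.1 -329.6   55. ] [ 392.  -455.1   55. ] hi [ 571.4 -390.8  130. ] [ 505.6 -518.6  130. ]
[[ 0.4  -0.92 -0.  ]
 [-0.92 -0.4   0.  ]
 [-0.   -0.   -1.  ]]
[ 335.99578006 -563.21374381  373.00263095] [[0.4, -0.92, -0.0], [-0.87, -0.38, 0.32], [-0.29, -0.13, -0.95]] 285.3342136747955
```

```bash
cat >> h.py <<'E'
from scipy.spatial.transform import Slerp
def plan(way,g,step=40,ang=.14,nmin=1):
    """way: list of (pos, R); print rows"""
    s=robot.sense();p=s['tcp_pos'];R=Ro.from_quat(s['tool_rot']);rows=[]
    for (q,Q) in way:
        q=np.array(q,float);Q=Ro.from_matrix(Q);rv=(R.inv()*Q).as_rotvec()
        n=max(nmin,int(np.ceil(np.linalg.norm(q-p)/step)),int(np.ceil(np.linalg.norm(rv)/ang)))
        for i in range(n):
            Ri=R*Ro.from_rotvec(rv*i/n)
            rows.append([*(Ri.inv().apply((q-p)/n)/10).round(2).tolist(),*(rv/n).round(3).tolist(),g])
        p,R=q,Q
    print("from",s['tcp_pos'].round(1),"t",round(s['t'],2),"F",s['ft_force'].round(1),"gap",round(s['finger_gap'],1),"n",len(rows))
    for i in range(0,len(rows),8): print(rows[i:i+8])
def frame(yaw,tilt=0):
    """tool R: x=-Y, y=-X, z=-Z of a body frame with yaw, pitched up slope by tilt"""
    B=Rz(yaw)@Ro.from_euler('y',-tilt).as_matrix()
    return B@np.array([[0,-1,0],[-1,0,0],[0,0,-1.]])
E
python3 - <<'E'
from h import *
plan([((408,-394,250),frame(-.472,np.pi/6))],6)
E
```

```text
from [ 260.  -595.3  230.4] t 0.15 F [-0.2  0.2  0.1] gap 85.2 n 8
[[-1.57, -2.7, -0.24, 0.061, 0.029, 0.108, 6], [-1.84, -2.53, -0.13, 0.061, 0.029, 0.108, 6], [-2.1, -2.32, -0.04, 0.061, 0.029, 0.108, 6], [-2.34, -2.08, 0.03, 0.061, 0.029, 0.108, 6], [-2.55, -1.81, 0.08, 0.061, 0.029, 0.108, 6], [-2.73, -1.52, 0.1, 0.061, 0.029, 0.108, 6], [-2.89, -1.21, 0.11, 0.061, 0.029, 0.108, 6], [-3.0, -0.89, 0.08, 0.061, 0.029, 0.108, 6]]
```

Call:
{"name": "step_arm", "arguments": {
  "commands": [
    [-1.57,-2.7,-0.24,0.061,0.029,0.108,5],
    [-1.84,-2.53,-0.13,0.061,0.029,0.108,5],
    [-2.1,-2.32,-0.04,0.061,0.029,0.108,5],
    [-2.34,-2.08,0.03,0.061,0.029,0.108,5],
    [-2.55,-1.81,0.08,0.061,0.029,0.108,5],
    [-2.73,-1.52,0.1,0.061,0.029,0.108,5],
    [-2.89,-1.21,0.11,0.061,0.029,0.108,5],
    [-3.0,-0.89,0.08,0.061,0.029,0.108,5]
  ]
}}

```text
t: 0.95
tcp_pos: [413.6, -392.2, 249.2]
tool_rot: [-0.484, 0.834, -0.226, 0.14]
ft_force: [1.1, -0.8, 0.4]
finger_gap: 50.0
```

```bash
python3 - <<'E'
from h import *
snap("wrist","w0",None,1.56)
c=load("w0")
plan([((408,-394,250),frame(-.472,np.pi/6))],5)
print(robot.sense()['joints'].round(2))
E
```

```text
from [ 415.  -387.4  247.7] t 1.0 F [ 2.6  2.6 -2.3] gap 50.0 n 1
[[0.91, 0.12, -0.36, -0.014, -0.004, -0.046, 5]]
[-1.09 -0.24  2.08  0.39  0.88  0.82]
```

View pics/w0.png

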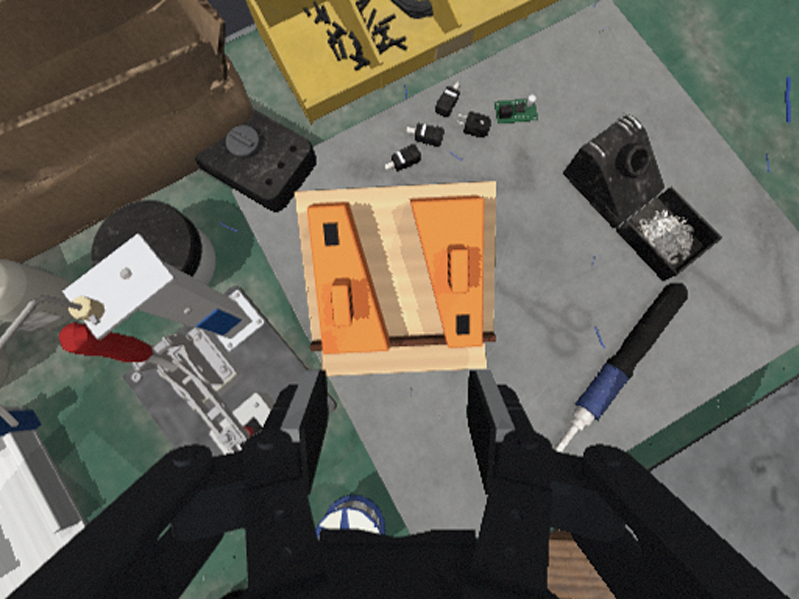

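The wrist view shows wedge 3 on the left, with its rib near (342,300), and wedge 4 on the right, with its rib near (458,268). I'll settle the arm and take an enlarged crop.

Call:
{"name": "step_arm", "arguments": {
  "commands": [
    [0.9,0.1,-0.3,-0.014,-0.004,-0.046,4],
    [0,0,0,0,0,0,4],
    [0,0,0,0,0,0,4]
  ]
}}

```text
t: 1.3
tcp_pos: [408.9, -390.9, 248.4]
tool_rot: [-0.507, 0.823, -0.219, 0.136]
ft_force: [-0.4, -0.0, -0.1]
finger_gap: 39.9
```

```bash
python3 - <<'E'
from h import *
c=snap("wrist","w1",(180,110,330,245),5)
E
```

```text
(no output)
```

View pics/w1.png

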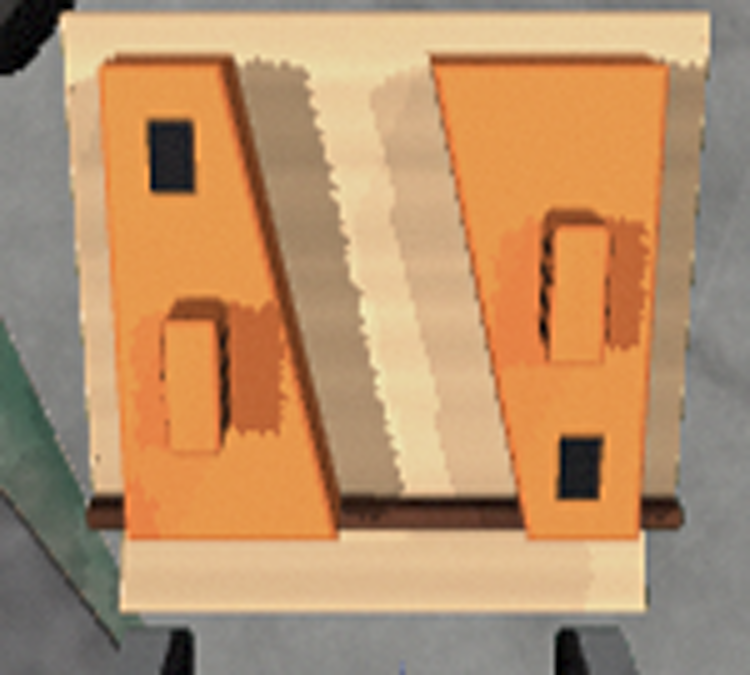

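The crop shows wedge 3's top corners at (102,64), (222,64), (127,537), (337,537) and wedge 4's at (434,66), (668,66), (528,538), (638,538), with sharp rib tops. Next I fit the wedge poses.

```bash
python3 - <<'E'
from h import *
c=load("w1")
W3=[('nq',102,64),('ns',222,64),('wq',127,537),('ws',337,537),((15,6,11),163,318),((15,-6,11),218,318),((-15,6,11),170,452),((-15,-6,11),222,452)]
W4=[('nq',638,538),('ns',528,538),('wq',668,66),('ws',434,66),((15,6,11),603,360),((15,-6,11),553,362),((-15,6,11),606,224),((-15,-6,11),550,224)]
for W,flip,z0,i in((W3,0,109,[485,-389]),(W4,np.pi,119,[465,-468])):
    M=np.array([WT[k] if isinstance(k,str) else k for k,_,_ in W],float);px=np.array([(180+u/5,110+v/5) for _,u,v in W])
    for free in(0,1):
        def f(p):
            B=Rz(p[2])@Ro.from_euler('y',-p[4]).as_matrix()@Rz(flip)
            r=(np.array([proj(c,B@m+[p[0],p[1],p[3]]) for m in M])-px).ravel()
            return r if free else np.r_[r,100*(p[3]-z0),1000*(p[4]-np.pi/6)]
        r=least_squares(f,[*i,-.47,z0,np.pi/6],x_scale=[10,10,.1,10,.1]);print(r.x.round(3),np.abs(r.fun[:16]).max().round(2))
E
```

```text
[ 4.86957e+02 -3.88332e+02 -4.73000e-01  1.09000e+02  5.24000e-01] 0.61
[ 4.87883e+02 -3.88315e+02 -4.72000e-01  1.05701e+02  5.22000e-01] 0.39
[ 4.66128e+02 -4.67829e+02 -4.63000e-01  1.19000e+02  5.24000e-01] 1.24
[ 4.67256e+02 -4.69292e+02 -4.66000e-01  1.13406e+02  5.04000e-01] 1.16
```

```bash
python3 - <<'E'
from h import *
R=frame(-.468,np.pi/6);n=-R[:,2];r=np.array([466.3,-468,119])
plan([(r+60*n,R),(r+10*n,R),(r-8*n,R)],4)
E
```

```text
from [ 408.9 -391.1  248.5] t 1.35 F [ 0.1 -0.1 -0.4] gap 39.9 n 6
[[1.43, -0.33, 3.17, 0.001, 0.0, 0.0, 4], [1.43, -0.32, 3.17, 0.001, 0.0, 0.0, 4], [1.43, -0.32, 3.17, 0.001, 0.0, 0.0, 4], [-0.0, -0.0, 2.5, 0.0, 0.0, 0.0, 4], [-0.0, -0.0, 2.5, 0.0, 0.0, 0.0, 4], [0.0, 0.0, 1.8, 0.0, 0.0, 0.0, 4]]
```

Call:
{"name": "step_arm", "arguments": {
  "commands": [
    [1.43,-0.33,3.17,0.001,0,0,4],
    [1.43,-0.32,3.17,0.001,0,0,4],
    [1.43,-0.32,3.17,0.001,0,0,4],
    [0,0,2.0,0,0,0,4],
    [0,0,0,0,0,0,4]
  ]
}}

```text
t: 1.85
tcp_pos: [449.9, -465.1, 152.6]
tool_rot: [-0.505, 0.823, -0.223, 0.136]
ft_force: [0.0, -0.0, 0.4]
finger_gap: 40.3
```

```bash
python3 - <<'E'
from h import *
R=frame(-.468,np.pi/6);n=-R[:,2];r=np.array([466.3,-468,119])
plan([(r+10*n,R),(r-8*n,R)],4)
c=snap("wrist","w2",None,1.2)
E
```

```text
from [ 449.9 -465.1  152.6] t 1.85 F [ 0.  -0.   0.4] gap 40.3 n 2
[[-0.49, 0.31, 2.71, -0.005, -0.003, -0.002, 4], [0.0, 0.0, 1.8, 0.0, 0.0, 0.0, 4]]
```

View pics/w2.png

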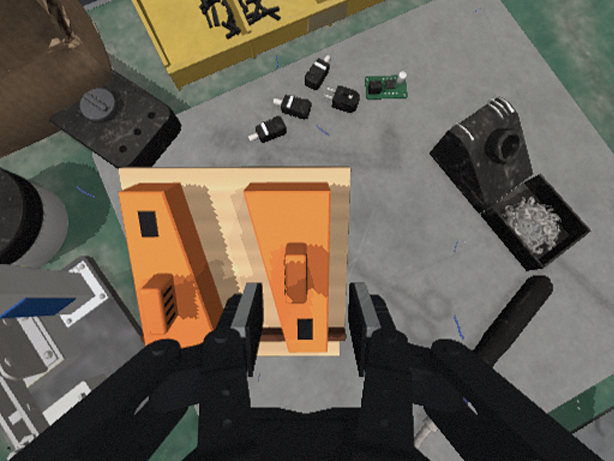

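The rib shows at column 297 against the finger centre at about 306. That agrees with the computed 5 mm correction to the left.

Call:
{"name": "step_arm", "arguments": {
  "commands": [
    [-0.49,0.31,0.9,-0.005,-0.003,-0.002,4],
    [0,0,1.4,0,0,0,4],
    [0,0,1.0,0,0,0,4],
    [0,0,0,0,0,0,4]
  ]
}}

```text
t: 2.3
tcp_pos: [465.5, -468.1, 126.6]
tool_rot: [-0.506, 0.822, -0.224, 0.135]
ft_force: [-0.3, 1.0, -0.6]
finger_gap: 40.0
```

```bash
python3 - <<'E'
from h import *
R=frame(-.468,np.pi/6);n=-R[:,2];r=np.array([466.3,-468,119])
plan([(r-8*n,R)],4)
E
```

```text
from [ 465.5 -468.1  126.6] t 2.3 F [-0.3  1.  -0.6] gap 40.0 n 1
[[-0.05, 0.33, 1.5, -0.006, -0.004, 0.002, 4]]
```

Call:
{"name": "step_arm", "arguments": {
  "commands": [
    [-0.05,0.3,1.3,-0.006,-0.004,0.002,4],
    [0,0,0.1,0,0,0,4],
    [0,0,0,0,0,0,0.5],
    [0,0,0,0,0,0,0.5],
    [0,0,0,0,0,0,0.5],
    [0,0,0,0,0,0,0.5]
  ]
}}

```text
t: 2.9
tcp_pos: [470.2, -470.0, 116.9]
tool_rot: [-0.506, 0.822, -0.223, 0.136]
ft_force: [0.4, 0.3, -1.6]
finger_gap: 10.0
```

```bash
python3 - <<'E'
from h import *
R=frame(-.468,np.pi/6);n=-R[:,2];r=np.array([466.3,-468,119]);s=robot.sense()
e=R.T@(s['tcp_pos']-(r-8*n));print("err tool mm",e.round(1),s['finger_gap'],s['ft_force'])
E
```

```text
err tool mm [ 0.  -2.7 -4. ] 10.046759858504013 [ 0.40380764  0.26924386 -1.62989625]
```

Call:
{"name": "step_arm", "arguments": {
  "commands": [
    [0,0,0,0,0,0,0.5],
    [0,0,0,0,0,0,0.5]
  ]
}}

```text
t: 3.1
tcp_pos: [469.9, -469.8, 116.9]
tool_rot: [-0.507, 0.822, -0.223, 0.136]
ft_force: [-0.1, -0.3, -1.4]
finger_gap: 10.4
```

```bash
cat >> h.py <<'E'
J=np.array([498.5,-8.7,0]);JY=.1206
def jw(x,y,z): return Rz(JY)@np.array([x,y,z])+J
OFF=np.array([0,2.7,-4.])
def tcp(rib,R): return np.array(rib)-R@OFF
E
python3 - <<'E'
from h import *
R0=frame(-.468,np.pi/6);R1=frame(JY)
s=robot.sense();p=s['tcp_pos']
plan([(p+[-10,0,140],R0),(tcp(jw(-65,-52,200),R1)*[1,1,0]+[0,0,258],R1),(tcp(jw(-65,-52,75),R1),R1)],.5,step=48)
print(tcp(jw(-65,-52,75),R1))
E
```

```text
from [ 469.9 -469.8  116.9] t 3.1 F [-0.1 -0.3 -1.4] gap 10.4 n 16
[[0.16, -2.09, -4.18, -0.001, -0.001, 0.001, 0.5], [0.16, -2.09, -4.18, -0.001, -0.001, 0.001, 0.5], [0.15, -2.08, -4.19, -0.001, -0.001, 0.001, 0.5], [-3.9, 1.89, -1.1, -0.056, -0.017, -0.064, 0.5], [-4.03, 1.69, -0.93, -0.056, -0.017, -0.064, 0.5], [-4.15, 1.48, -0.77, -0.056, -0.017, -0.064, 0.5], [-4.25, 1.25, -0.63, -0.056, -0.017, -0.064, 0.5], [-4.33, 1.0, -0.49, -0.056, -0.017, -0.064, 0.5]]
[[-4.39, 0.75, -0.36, -0.056, -0.017, -0.064, 0.5], [-4.44, 0.48, -0.25, -0.056, -0.017, -0.064, 0.5], [-4.46, 0.21, -0.16, -0.056, -0.017, -0.064, 0.5], [-4.47, -0.07, -0.08, -0.056, -0.017, -0.064, 0.5], [0.0, 0.0, 4.68, 0.0, 0.0, 0.0, 0.5], [0.0, 0.0, 4.68, 0.0, 0.0, 0.0, 0.5], [0.0, 0.0, 4.68, 0.0, 0.0, 0.0, 0.5], [0.0, 0.0, 4.68, 0.0, 0.0, 0.0, 0.5]]
[442.90851725 -67.81748511  71.        ]
```

Call:
{"name": "step_arm", "arguments": {
  "commands": [
    [0,-0.6,-1.2,0,0,0,0.5],
    [0.1,-1.1,-2.1,0,0,0,0.5],
    [0.1,-1.1,-2.1,0,0,0,0.5],
    [0.1,-1.1,-2.1,0,0,0,0.5],
    [0.1,-1.1,-2.1,0,0,0,0.5],
    [0.1,-1.1,-2.1,0,0,0,0.5],
    [0.1,-1.1,-2.1,0,0,0,0.5],
    [0.1,-0.6,-1.1,0,0,0,0.5]
  ]
}}

```text
t: 3.9
tcp_pos: [458.6, -470.8, 294.6]
tool_rot: [-0.506, 0.823, -0.221, 0.135]
ft_force: [0.1, -0.6, -0.9]
finger_gap: 10.2
```

```bash
python3 - <<'E'
from h import *
R1=frame(JY)
plan([(tcp(jw(-65,-52,200),R1)*[1,1,0]+[0,0,262],R1)],.5,step=31,ang=.08)
E
```

```text
from [ 458.6 -470.8  294.6] t 3.9 F [ 0.1 -0.6 -0.9] gap 10.2 n 14
[[-2.52, 1.32, -0.5, -0.036, -0.011, -0.041, 0.5], [-2.58, 1.24, -0.43, -0.036, -0.011, -0.041, 0.5], [-2.63, 1.14, -0.35, -0.036, -0.011, -0.041, 0.5], [-2.68, 1.05, -0.29, -0.036, -0.011, -0.041, 0.5], [-2.72, 0.94, -0.22, -0.036, -0.011, -0.041, 0.5], [-2.76, 0.84, -0.16, -0.036, -0.011, -0.041, 0.5], [-2.79, 0.73, -0.1, -0.036, -0.011, -0.041, 0.5], [-2.82, 0.62, -0.04, -0.036, -0.011, -0.041, 0.5]]
[[-2.85, 0.5, 0.01, -0.036, -0.011, -0.041, 0.5], [-2.86, 0.38, 0.06, -0.036, -0.011, -0.041, 0.5], [-2.88, 0.26, 0.1, -0.036, -0.011, -0.041, 0.5], [-2.88, 0.14, 0.14, -0.036, -0.011, -0.041, 0.5], [-2.88, 0.02, 0.18, -0.036, -0.011, -0.041, 0.5], [-2.88, -0.11, 0.21, -0.036, -0.011, -0.041, 0.5]]
```

Call:
{"name": "step_arm", "arguments": {
  "commands": [
    [-2.52,1.32,-0.5,-0.036,-0.011,-0.041,0.5],
    [-2.58,1.24,-0.43,-0.036,-0.011,-0.041,0.5],
    [-2.63,1.14,-0.35,-0.036,-0.011,-0.041,0.5],
    [-2.68,1.05,-0.29,-0.036,-0.011,-0.041,0.5],
    [-2.72,0.94,-0.22,-0.036,-0.011,-0.041,0.5],
    [-2.76,0.84,-0.16,-0.036,-0.011,-0.041,0.5],
    [-2.79,0.73,-0.1,-0.036,-0.011,-0.041,0.5],
    [-2.82,0.62,-0.04,-0.036,-0.011,-0.041,0.5]
  ]
}}

```text
t: 4.7
tcp_pos: [446.0, -236.0, 280.0]
tool_rot: [-0.659, 0.744, -0.096, 0.054]
ft_force: [0.5, 0.2, -1.2]
finger_gap: 10.5
```

Call:
{"name": "step_arm", "arguments": {
  "commands": [
    [-2.85,0.5,0.01,-0.036,-0.011,-0.041,0.5],
    [-2.86,0.38,0.06,-0.036,-0.011,-0.041,0.5],
    [-2.88,0.26,0.1,-0.036,-0.011,-0.041,0.5],
    [-2.88,0.14,0.14,-0.036,-0.011,-0.041,0.5],
    [-2.88,0.02,0.18,-0.036,-0.011,-0.041,0.5],
    [-2.2,-0.11,0.21,-0.036,-0.011,-0.041,0.5],
    [0,0,0,0,0,0,0.5]
  ]
}}

```text
t: 5.4
tcp_pos: [436.2, -60.8, 265.6]
tool_rot: [0.753, -0.658, -0.004, 0.007]
ft_force: [0.5, -0.2, -1.3]
finger_gap: 10.5
```

```bash
python3 - <<'E'
from h import *
R1=frame(JY)
plan([(tcp(jw(-65,-52,80),R1),R1)],.5,step=30,ang=.08)
E
```

```text
from [436.2 -60.8 265.6] t 5.4 F [ 0.5 -0.2 -1.3] gap 10.5 n 7
[[0.1, -0.12, 2.71, 0.002, -0.001, 0.002, 0.5], [0.1, -0.12, 2.71, 0.002, -0.001, 0.002, 0.5], [0.1, -0.11, 2.71, 0.002, -0.001, 0.002, 0.5], [0.11, -0.11, 2.71, 0.002, -0.001, 0.002, 0.5], [0.11, -0.1, 2.71, 0.002, -0.001, 0.002, 0.5], [0.11, -0.09, 2.71, 0.002, -0.001, 0.002, 0.5], [0.11, -0.09, 2.71, 0.002, -0.001, 0.002, 0.5]]
```

Call:
{"name": "step_arm", "arguments": {
  "commands": [
    [0.1,-0.12,2.71,0.002,-0.001,0.002,0.5],
    [0.1,-0.12,2.71,0.002,-0.001,0.002,0.5],
    [0.1,-0.11,2.71,0.002,-0.001,0.002,0.5],
    [0.11,-0.11,2.71,0.002,-0.001,0.002,0.5],
    [0.11,-0.1,2.71,0.002,-0.001,0.002,0.5],
    [0.11,-0.09,2.71,0.002,-0.001,0.002,0.5],
    [0.11,-0.09,2.0,0.002,-0.001,0.002,0.5],
    [0,0,0,0,0,0,0.5]
  ]
}}

```text
t: 6.2
tcp_pos: [445.7, -73.8, 80.9]
tool_rot: [0.746, -0.666, 0.005, -0.002]
ft_force: [0.8, -0.2, -2.5]
finger_gap: 10.3
```

```bash
python3 - <<'E'
from h import *
R1=frame(JY)
plan([(tcp(jw(-65,-52,80),R1),R1)],.5,step=30,ang=.08)
snap("wrist","w3",None,1.56)
E
```

```text
from [445.7 -73.8  80.9] t 6.2 F [ 0.8 -0.2 -2.5] gap 10.3 n 1
[[-0.63, 0.22, 0.48, -0.009, -0.006, -0.009, 0.5]]
```

View pics/w3.png

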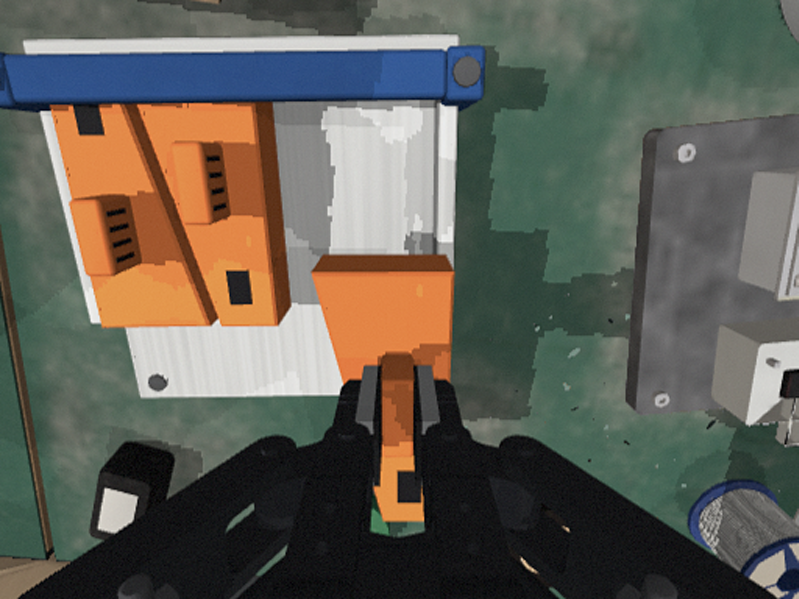

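Wedge 4 is held level. Its wide-end top corners are at (315,270) and (453,268), in the jig mouth just left of the right wall (inner edge col 437). I'll refine the jig pose and the in-hand offset from this picture.

```bash
python3 - <<'E'
from h import *
c=load("w3");s=1.5625
M=[(-110,85.5,4),(-55,85.5,28),(38,-92,49),(54,-92,49),(63,85.5,28),(63,-85.5,28)]
px=np.array([(143,397),(92,322),(484,98),(484,46),(25,40),(458,36)])/s
x,f=fitjig(c,M,px,[498,-8,.12]);print(x.round(4),f.tolist())
T=Ro.from_quat(robot.sense()['tool_rot']).as_matrix();tp=robot.sense()['tcp_pos']
for k,u,v in(('ws',315,270),('wq',453,268)):
    X=onz(c,u/s,v/s,tp[2]+4-11); b=np.array(WT[k]); # body: wedge x=tool +y, y=tool x? 
    print(k,(T.T@(X-tp)).round(1))
r=lambda u,v,z:Rz(x[2]).T@(onz(c,u/s,v/s,z)-[x[0],x[1],0])
print("w1 ws front",r(104,326,34).round(1),r(215,325,34).round(1),"w2 front",r(222,325,34).round(1),r(288-12,325,34).round(1),'w2 edge at bar',r(268,103,34).round(1))
E
```

```text
[ 4.99518e+02 -8.41880e+00  1.26800e-01] [[-1.38, 1.72], [-1.0, 1.24], [0.62, -0.46], [1.96, 0.88], [-2.86, 0.48], [1.82, -1.54]]
ws [-28.1 -41.7   7.3]
wq [ 19.4 -42.3   7.6]
w1 ws front [-53.8  75.1  34. ] [-54.2  24.4  34. ] w2 front [-54.3  21.2  34. ] [-54.7  -3.5  34. ] w2 edge at bar [38.8 -9.7 34. ]
```

```bash
sed -i 's/^J=.*/J=np.array([499.,-8.5,0]);JY=.1235/' h.py; python3 - <<'E'
from h import *
R1=frame(JY)
plan([(tcp(jw(-65,-53,80),R1),R1),(tcp(jw(-65,-53,56),R1),R1)],.5,step=30,ang=.08)
E
```

```text
from [446.7 -74.1  82.3] t 6.25 F [ 0.4 -0.2 -0.5] gap 10.2 n 2
[[-0.57, 0.25, 0.62, -0.011, -0.007, -0.011, 0.5], [0.0, 0.0, 2.4, 0.0, 0.0, 0.0, 0.5]]
```

Call:
{"name": "step_arm", "arguments": {
  "commands": [
    [-0.57,0.25,0.6,-0.011,-0.007,-0.011,0.5],
    [0,0,1.0,0,0,0,0.5],
    [0,0,0.7,0,0,0,0.5],
    [0,0,0,0,0,0,0.5]
  ]
}}

```text
t: 6.65
tcp_pos: [446.3, -70.1, 61.6]
tool_rot: [0.749, -0.662, 0.004, -0.001]
ft_force: [-0.3, -0.1, -3.3]
finger_gap: 10.3
```

```bash
cat >> h.py <<'E'
def st():
    s=robot.sense();R=Ro.from_quat(s['tool_rot']).as_matrix();q=Rz(JY).T@(s['tcp_pos']+R@OFF-J)
    e=(Ro.from_matrix(frame(JY)).inv()*Ro.from_matrix(R)).as_rotvec()
    print("t",round(s['t'],2),"rib jig",q.round(1),"tilt",e.round(3),"Fjig",(Rz(JY).T@s['ft_force']).round(1),"M",s['wrist_torque'].round(2),"gap",round(s['finger_gap'],1))
E
python3 -c "
from h import *
st()"
```

```text
t 6.65 rib jig [-62.6 -54.6  65.6] tilt [0.007 0.004 0.   ] Fjig [-0.3 -0.1 -3.3] M [ 0.02 -0.08 -0.02] gap 10.3
```

Call:
{"name": "step_arm", "arguments": {
  "commands": [
    [-0.15,0,0.5,-0.007,-0.004,0,0.5],
    [0,0,0.4,0,0,0,0.5],
    [0,0,0.2,0,0,0,0.5]
  ]
}}

```text
t: 6.95
tcp_pos: [447.1, -68.7, 50.7]
tool_rot: [0.749, -0.662, 0.0, -0.0]
ft_force: [-0.4, -0.5, -1.1]
finger_gap: 10.2
```

Call:
{"name": "step_arm", "arguments": {
  "commands": [
    [0,0,0.3,0,0,0,0.5],
    [0,0,0.2,0,0,0,0.5]
  ]
}}

```text
t: 7.15
tcp_pos: [447.2, -68.7, 45.3]
tool_rot: [0.749, -0.662, 0.0, -0.0]
ft_force: [0.4, 0.6, -2.0]
finger_gap: 10.5
```

Call:
{"name": "step_arm", "arguments": {
  "commands": [
    [0,0,0.2,0,0,0,0.5],
    [0,0,0.2,0,0,0,0.5]
  ]
}}

```text
t: 7.35
tcp_pos: [447.3, -68.8, 41.0]
tool_rot: [0.749, -0.662, 0.001, -0.0]
ft_force: [-0.6, -0.0, -0.9]
finger_gap: 10.3
```

```bash
python3 -c "
from h import *
st()"
```

```text
t 7.35 rib jig [-61.5 -53.5  45. ] tilt [ 0.001  0.001 -0.   ] Fjig [-0.6  0.  -0.9] M [-0.02  0.02 -0.01] gap 10.3
```

Call:
{"name": "step_arm", "arguments": {
  "commands": [
    [0,0,0.15,0,0,0,0.5],
    [0,0,0.05,0,0,0,0.5]
  ]
}}

```text
t: 7.55
tcp_pos: [447.5, -68.8, 40.0]
tool_rot: [0.749, -0.662, 0.0, 0.0]
ft_force: [-3.3, -0.0, 5.4]
finger_gap: 10.1
```

Call:
{"name": "step_arm", "arguments": {
  "commands": [
    [0,0,0.15,0,0,0,0.5],
    [0,0,0.05,0,0,0,0.5]
  ]
}}

```text
t: 7.75
tcp_pos: [448.4, -69.1, 40.1]
tool_rot: [0.75, -0.662, 0.0, 0.0]
ft_force: [-0.4, 0.1, -2.0]
finger_gap: 10.1
```

Call:
{"name": "step_arm", "arguments": {
  "commands": [
    [0,-0.8,0,0,0,0,0.5],
    [0,-1.0,0,0,0,0,0.5],
    [0,-1.0,0,0,0,0,0.5]
  ]
}}

```text
t: 8.05
tcp_pos: [477.7, -65.6, 40.1]
tool_rot: [0.749, -0.662, 0.0, -0.0]
ft_force: [0.0, -0.4, -2.0]
finger_gap: 10.3
```

```bash
sed -i 's/^OFF=.*/OFF=np.array([0,2.7,-5.])/' h.py; python3 -c "
from h import *
st()"
```

```text
t 8.05 rib jig [-30.9 -54.1  45.1] tilt [0.001 0.001 0.   ] Fjig [-0.  -0.4 -2. ] M [ 0.01  0.   -0.05] gap 10.3
```

Call:
{"name": "step_arm", "arguments": {
  "commands": [
    [0,-1.0,0,0,0,0,0.5],
    [0,-1.0,0,0,0,0,0.5],
    [0,-0.8,0,0,0,0,0.5],
    [0,-0.4,0,0,0,0,0.5]
  ]
}}

```text
t: 8.45
tcp_pos: [514.0, -61.2, 40.0]
tool_rot: [0.75, -0.662, 0.001, 0.0]
ft_force: [-2.6, -0.1, 3.5]
finger_gap: 10.6
```

```bash
 python3 -c "
from h import *
st()"
```

```text
t 8.45 rib jig [  5.7 -54.1  45. ] tilt [ 0.001  0.001 -0.001] Fjig [-2.6  0.2  3.5] M [-0.05  0.26 -0.04] gap 10.6
```

Now press right until the wall is felt.

Call:
{"name": "step_arm", "arguments": {
  "commands": [
    [0.2,0,0,0,0,0,0.5],
    [0.2,0,0,0,0,0,0.5],
    [0.1,0,0,0,0,0,0.5]
  ]
}}

```text
t: 8.75
tcp_pos: [515.1, -63.8, 40.1]
tool_rot: [0.749, -0.662, -0.002, -0.002]
ft_force: [-0.4, 5.6, 1.6]
finger_gap: 10.5
```

```bash
 python3 -c "
from h import *
st()"
```

```text
t 8.75 rib jig [  6.4 -56.9  45.1] tilt [ 0.001 -0.005  0.   ] Fjig [0.3 5.6 1.6] M [ 0.94 -0.09  0.06] gap 10.5
```

Call:
{"name": "step_arm", "arguments": {
  "commands": [
    [0,-0.3,0,0,0,0,0.5],
    [0,-0.2,0,0,0,0,0.5]
  ]
}}

```text
t: 8.95
tcp_pos: [519.3, -63.2, 40.2]
tool_rot: [0.749, -0.662, -0.002, -0.002]
ft_force: [-1.4, -0.0, 2.4]
finger_gap: 10.3
```

Call:
{"name": "step_arm", "arguments": {
  "commands": [
    [0,-0.2,0,0,0,0,0.5],
    [0,-0.2,0,0,0,0,0.5]
  ]
}}

```text
t: 9.15
tcp_pos: [520.4, -63.0, 40.2]
tool_rot: [0.75, -0.662, -0.006, 0.002]
ft_force: [-14.7, -1.6, 13.3]
finger_gap: 10.8
```

```bash
 python3 -c "
from h import *
st()"
```

```text
t 9.15 rib jig [ 11.8 -56.8  45.2] tilt [-0.01  -0.006 -0.001] Fjig [-14.8   0.2  13.3] M [-0.26  2.14  0.01] gap 10.8
```

Call:
{"name": "step_arm", "arguments": {
  "commands": [
    [0,0.03,0,0.01,0.006,0,2.8],
    [0,0,0,0,0,0,2.8],
    [0,0,0,0,0,0,2.8],
    [0,0,-1.0,0,0,0,2.8],
    [0,0,-2.5,0,0,0,3.5],
    [0,0,-4,0,0,0,4],
    [0,0,-4,0,0,0,4],
    [0,0,-4,0,0,0,4]
  ]
}}

```text
t: 9.95
tcp_pos: [516.7, -62.6, 195.8]
tool_rot: [0.749, -0.662, -0.005, 0.002]
ft_force: [1.0, 0.2, -0.4]
finger_gap: 39.8
```

```bash
python3 - <<'E'
from h import *
snap("top","top1",(135,150,245,250),6)
R=frame(-.473,np.pi/6);n=-R[:,2];r=np.array([487.2,-388.5,109])
s=robot.sense();p=s['tcp_pos']
plan([(p*[1,1,0]+[0,-40,262],frame(JY)),(r+85*n+[0,0,70],R),(r+40*n,R)],4,step=45)
E
```

```text
from [521.1 -64.  204.1] t 10.0 F [ 5.1 -0.3  5.7] gap 39.9 n 12
[[1.99, 0.24, -2.89, -0.001, -0.001, 0.0, 4], [1.99, 0.24, -2.89, -0.001, -0.001, 0.0, 4], [3.63, 1.48, 0.13, 0.073, 0.022, 0.083, 4], [3.74, 1.19, 0.12, 0.073, 0.022, 0.083, 4], [3.82, 0.88, 0.13, 0.073, 0.022, 0.083, 4], [3.88, 0.57, 0.16, 0.073, 0.022, 0.083, 4], [3.91, 0.26, 0.22, 0.073, 0.022, 0.083, 4], [3.91, -0.05, 0.3, 0.073, 0.022, 0.083, 4]]
[[3.89, -0.35, 0.4, 0.073, 0.022, 0.083, 4], [0.0, 1.17, 3.52, 0.0, 0.0, 0.0, 4], [0.0, 1.17, 3.52, 0.0, 0.0, 0.0, 4], [0.0, 1.17, 3.52, 0.0, 0.0, 0.0, 4]]
```

View pics/top1.png

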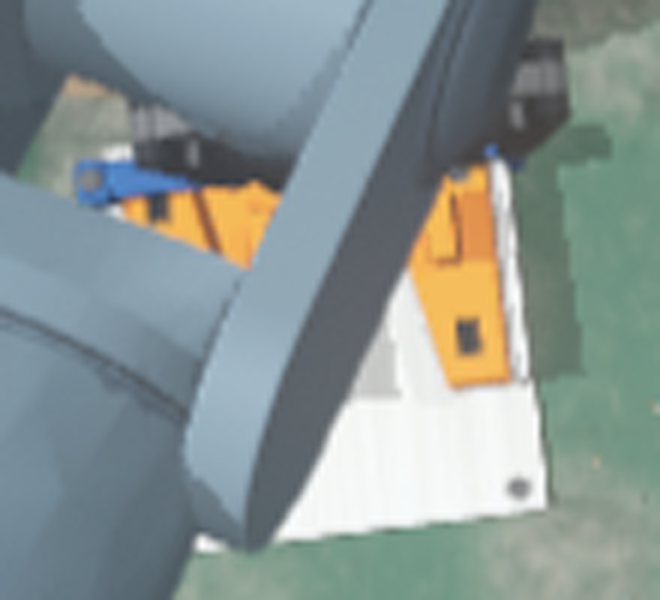

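The arm hides part of the picture. Wedge 4 is visible flat along the right wall, its front end (450–510, 385) flush with the wall front. Next I go for wedge 3.

Call:
{"name": "step_arm", "arguments": {
  "commands": [
    [1.99,0.24,-2.89,0,0,0,4],
    [1.99,0.24,-2.89,0,0,0,4],
    [3.63,1.48,0.13,0.073,0.022,0.083,4],
    [3.74,1.19,0.12,0.073,0.022,0.083,4],
    [3.82,0.88,0.13,0.073,0.022,0.083,4],
    [3.88,0.57,0.16,0.073,0.022,0.083,4],
    [3.91,0.26,0.22,0.073,0.022,0.083,4],
    [3.91,-0.05,0.3,0.073,0.022,0.083,4]
  ]
}}

```text
t: 10.8
tcp_pos: [462.8, -339.6, 271.5]
tool_rot: [-0.538, 0.806, -0.21, 0.128]
ft_force: [0.9, 0.6, -0.0]
finger_gap: 39.8
```

Call:
{"name": "step_arm", "arguments": {
  "commands": [
    [3.0,-0.35,0.4,0.073,0.022,0.083,4],
    [0,0,0,0,0,0,4],
    [0,0,0,0,0,0,4]
  ]
}}

```text
t: 11.1
tcp_pos: [452.4, -374.0, 271.3]
tool_rot: [-0.492, 0.823, -0.243, 0.147]
ft_force: [0.8, 0.1, 0.6]
finger_gap: 39.9
```

```bash
python3 - <<'E'
from h import *
R=frame(-.473,np.pi/6);n=-R[:,2];r=np.array([487.2,-388.5,109])
plan([(r+30*n,R)],4,step=30)
E
```

```text
from [ 452.4 -374.   271.3] t 11.1 F [0.8 0.1 0.6] gap 39.9 n 5
[[-0.06, 1.11, 2.53, -0.01, -0.001, -0.004, 4], [-0.06, 1.08, 2.54, -0.01, -0.001, -0.004, 4], [-0.06, 1.05, 2.56, -0.01, -0.001, -0.004, 4], [-0.06, 1.03, 2.57, -0.01, -0.001, -0.004, 4], [-0.06, 1.0, 2.58, -0.01, -0.001, -0.004, 4]]
```

Call:
{"name": "step_arm", "arguments": {
  "commands": [
    [-0.06,1.11,2.53,-0.01,-0.001,-0.004,4],
    [-0.06,1.08,2.54,-0.01,-0.001,-0.004,4],
    [-0.06,1.05,2.56,-0.01,-0.001,-0.004,4],
    [-0.06,1.03,2.57,-0.01,-0.001,-0.004,4],
    [-0.06,1.0,2.2,-0.01,-0.001,-0.004,4],
    [0,0,0,0,0,0,4],
    [0,0,0,0,0,0,4]
  ]
}}

```text
t: 11.8
tcp_pos: [480.4, -377.3, 141.8]
tool_rot: [-0.512, 0.818, -0.225, 0.135]
ft_force: [-0.5, 0.0, 0.1]
finger_gap: 40.3
```

```bash
python3 - <<'E'
from h import *
R=frame(-.473,np.pi/6);n=-R[:,2];r=np.array([487.2,-388.5,109])
plan([(r-6*n,R)],4,step=15)
E
```

```text
from [ 480.4 -377.3  141.8] t 11.8 F [-0.5  0.   0.1] gap 40.3 n 3
[[0.23, 0.24, 1.33, -0.002, 0.0, 0.007, 4], [0.23, 0.24, 1.33, -0.002, 0.0, 0.007, 4], [0.23, 0.23, 1.33, -0.002, 0.0, 0.007, 4]]
```

Call:
{"name": "step_arm", "arguments": {
  "commands": [
    [0.5,0.5,0.4,-0.002,0,0.007,4],
    [0.2,0.23,1.0,-0.002,0,0.007,4],
    [0,0,1.2,0,0,0,4],
    [0,0,0.5,0,0,0,4],
    [0,0,0,0,0,0,4]
  ]
}}

```text
t: 12.3
tcp_pos: [487.8, -390.9, 115.9]
tool_rot: [-0.507, 0.821, -0.227, 0.136]
ft_force: [-0.2, 0.7, -0.9]
finger_gap: 40.1
```

```bash
python3 - <<'E'
from h import *
R=frame(-.473,np.pi/6);n=-R[:,2];r=np.array([487.2,-388.5,109])
plan([(r-6*n,R)],4,step=15)
E
```

```text
from [ 487.8 -390.9  115.9] t 12.3 F [-0.2  0.7 -0.9] gap 40.1 n 1
[[-0.19, 0.5, 1.1, -0.012, -0.002, 0.009, 4]]
```

Call:
{"name": "step_arm", "arguments": {
  "commands": [
    [-0.19,0.5,0.6,-0.012,-0.002,0.009,4],
    [0,0,0.4,0,0,0,4],
    [0,0,0,0,0,0,4],
    [0,0,0,0,0,0,0.5],
    [0,0,0,0,0,0,0.5],
    [0,0,0,0,0,0,0.5],
    [0,0,0,0,0,0,0.5],
    [0,0,0,0,0,0,0.5]
  ]
}}

```text
t: 13.1
tcp_pos: [489.5, -389.9, 105.0]
tool_rot: [-0.504, 0.824, -0.221, 0.135]
ft_force: [0.9, -0.2, -1.4]
finger_gap: 10.3
```

```bash
python3 - <<'E'
from h import *
R=frame(-.473,np.pi/6);n=-R[:,2];r=np.array([487.2,-388.5,109]);s=robot.sense()
print("rib in tool",(R.T@(r-s['tcp_pos'])).round(1),s['finger_gap'],(Ro.from_matrix(R).inv()*Ro.from_quat(s['tool_rot'])).as_rotvec().round(3))
E
```

```text
rib in tool [-0.2  0.4 -4.8] 10.270401121129103 [0.    0.001 0.   ]
```

Call:
{"name": "step_arm", "arguments": {
  "commands": [
    [0,-0.6,-1.2,0,0,0,0.5],
    [0.1,-1.1,-2.1,0,0,0,0.5],
    [0.1,-1.1,-2.1,0,0,0,0.5],
    [0.1,-1.1,-2.1,0,0,0,0.5],
    [0.1,-1.1,-2.1,0,0,0,0.5],
    [0.1,-1.1,-2.1,0,0,0,0.5],
    [0.1,-1.1,-2.1,0,0,0,0.5],
    [0.1,-0.8,-1.6,0,0,0,0.5]
  ]
}}

```text
t: 13.9
tcp_pos: [476.7, -390.0, 286.3]
tool_rot: [-0.504, 0.825, -0.217, 0.133]
ft_force: [-0.4, -0.6, -1.4]
finger_gap: 10.4
```

```bash
sed -i 's/^OFF=.*/OFF=np.array([0,0.4,-5.])/' h.py; python3 - <<'E'
from h import *
R1=frame(JY)
plan([(tcp(jw(-100,-32,200),R1)*[1,1,0]+[0,0,272],R1)],.5,step=31,ang=.065)
E
```

```text
from [ 476.7 -390.   286.3] t 13.9 F [-0.4 -0.6 -1.4] gap 10.4 n 13
[[-2.05, 1.52, -0.73, -0.039, -0.012, -0.045, 0.5], [-2.13, 1.45, -0.65, -0.039, -0.012, -0.045, 0.5], [-2.2, 1.38, -0.57, -0.039, -0.012, -0.045, 0.5], [-2.27, 1.3, -0.49, -0.039, -0.012, -0.045, 0.5], [-2.33, 1.21, -0.42, -0.039, -0.012, -0.045, 0.5], [-2.39, 1.12, -0.34, -0.039, -0.012, -0.045, 0.5], [-2.44, 1.02, -0.27, -0.039, -0.012, -0.045, 0.5], [-2.48, 0.92, -0.21, -0.039, -0.012, -0.045, 0.5]]
[[-2.53, 0.82, -0.15, -0.039, -0.012, -0.045, 0.5], [-2.56, 0.71, -0.09, -0.039, -0.012, -0.045, 0.5], [-2.59, 0.59, -0.03, -0.039, -0.012, -0.045, 0.5], [-2.61, 0.48, 0.02, -0.039, -0.012, -0.045, 0.5], [-2.63, 0.36, 0.07, -0.039, -0.012, -0.045, 0.5]]
```

Call:
{"name": "step_arm", "arguments": {
  "commands": [
    [-2.05,1.52,-0.73,-0.039,-0.012,-0.045,0.5],
    [-2.13,1.45,-0.65,-0.039,-0.012,-0.045,0.5],
    [-2.2,1.38,-0.57,-0.039,-0.012,-0.045,0.5],
    [-2.27,1.3,-0.49,-0.039,-0.012,-0.045,0.5],
    [-2.33,1.21,-0.42,-0.039,-0.012,-0.045,0.5],
    [-2.39,1.12,-0.34,-0.039,-0.012,-0.045,0.5],
    [-2.44,1.02,-0.27,-0.039,-0.012,-0.045,0.5],
    [-2.48,0.92,-0.21,-0.039,-0.012,-0.045,0.5]
  ]
}}

```text
t: 14.7
tcp_pos: [427.2, -178.6, 289.0]
tool_rot: [-0.669, 0.737, -0.086, 0.046]
ft_force: [0.2, -0.2, -2.0]
finger_gap: 10.3
```

Call:
{"name": "step_arm", "arguments": {
  "commands": [
    [-2.53,0.82,-0.15,-0.039,-0.012,-0.045,0.5],
    [-2.56,0.71,-0.09,-0.039,-0.012,-0.045,0.5],
    [-2.59,0.59,-0.03,-0.039,-0.012,-0.045,0.5],
    [-2.61,0.48,0.02,-0.039,-0.012,-0.045,0.5],
    [-2.0,0.36,0.07,-0.039,-0.012,-0.045,0.5],
    [0,0,0,0,0,0,0.5]
  ]
}}

```text
t: 15.3
tcp_pos: [395.3, -48.8, 288.0]
tool_rot: [0.753, -0.658, -0.001, 0.01]
ft_force: [0.8, 0.5, -0.8]
finger_gap: 10.0
```

```bash
python3 - <<'E'
from h import *
R1=frame(JY)
plan([(tcp(jw(-100,-32,80),R1),R1)],.5,step=30,ang=.08)
E
```

```text
from [395.3 -48.8 288. ] t 15.3 F [ 0.8  0.5 -0.8] gap 10.0 n 8
[[0.03, -0.15, 2.66, 0.002, -0.001, 0.001, 0.5], [0.04, -0.14, 2.66, 0.002, -0.001, 0.001, 0.5], [0.04, -0.14, 2.66, 0.002, -0.001, 0.001, 0.5], [0.04, -0.13, 2.66, 0.002, -0.001, 0.001, 0.5], [0.05, -0.13, 2.66, 0.002, -0.001, 0.001, 0.5], [0.05, -0.12, 2.66, 0.002, -0.001, 0.001, 0.5], [0.05, -0.11, 2.66, 0.002, -0.001, 0.001, 0.5], [0.06, -0.11, 2.66, 0.002, -0.001, 0.001, 0.5]]
```

Call:
{"name": "step_arm", "arguments": {
  "commands": [
    [0.03,-0.15,2.66,0.002,-0.001,0.001,0.5],
    [0.04,-0.14,2.66,0.002,-0.001,0.001,0.5],
    [0.04,-0.14,2.66,0.002,-0.001,0.001,0.5],
    [0.04,-0.13,2.66,0.002,-0.001,0.001,0.5],
    [0.05,-0.13,2.66,0.002,-0.001,0.001,0.5],
    [0.05,-0.12,2.66,0.002,-0.001,0.001,0.5],
    [0.05,-0.11,2.66,0.002,-0.001,0.001,0.5],
    [0,0,1.5,0,0,0,0.5]
  ]
}}

```text
t: 16.1
tcp_pos: [409.4, -60.7, 89.6]
tool_rot: [0.747, -0.665, 0.014, 0.0]
ft_force: [0.5, -0.2, -1.4]
finger_gap: 10.2
```

Call:
{"name": "step_arm", "arguments": {
  "commands": [
    [0,0,0,0,0,0,0.5]
  ]
}}

```text
t: 16.2
tcp_pos: [408.0, -60.9, 88.1]
tool_rot: [0.746, -0.666, 0.012, 0.001]
ft_force: [-0.9, -0.5, -0.7]
finger_gap: 10.5
```

```bash
python3 - <<'E'
from h import *
st();R1=frame(JY)
plan([(tcp(jw(-100,-31.5,75),R1),R1)],.5,step=30,ang=.08)
snap("wrist","w4",None,1.56)
E
```

```text
t 16.2 rib jig [-97.2 -40.7  93.1] tilt [0.015 0.02  0.009] Fjig [-0.9 -0.4 -0.7] M [ 0.05  0.05 -0.  ] gap 10.5
from [408.  -60.9  88.1] t 16.2 F [-0.9 -0.5 -0.7] gap 10.5 n 1
[[-0.96, 0.32, 1.79, -0.015, -0.02, -0.009, 0.5]]
```

View pics/w4.png

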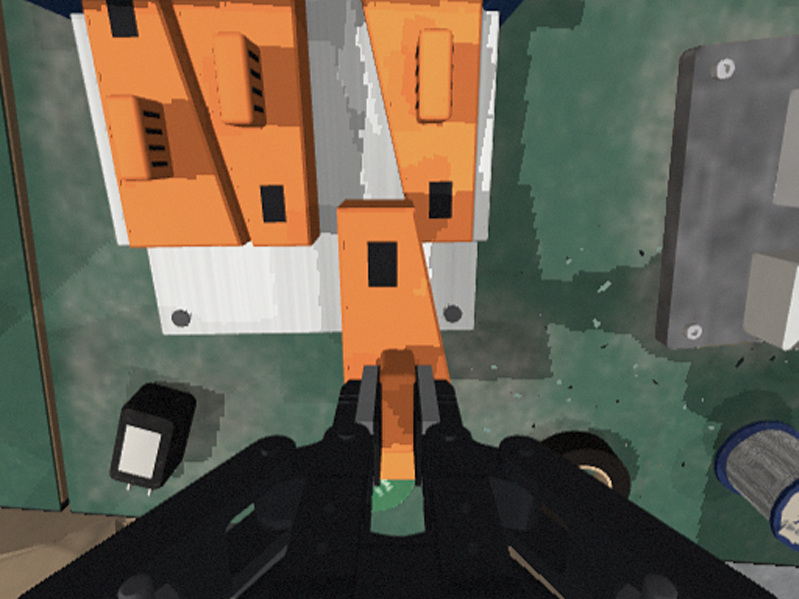

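The image shows wedge 3 level, its nose top edge (340–412, 208) too far right, in line with the computed 9 mm correction. Wedges 1, 2 and 4 are flush at the front (row ~242).

Call:
{"name": "step_arm", "arguments": {
  "commands": [
    [-0.96,0.32,0.6,-0.015,-0.02,-0.009,0.5],
    [0,0,0.8,0,0,0,0.5],
    [0,0,0,0,0,0,0.5]
  ]
}}

```text
t: 16.55
tcp_pos: [406.6, -53.0, 77.3]
tool_rot: [0.749, -0.662, 0.003, -0.001]
ft_force: [-0.5, -0.7, -1.0]
finger_gap: 10.6
```

```bash
python3 - <<'E'
from h import *
st();R1=frame(JY)
plan([(tcp(jw(-100,-31.5,50),R1),R1)],.5,step=8,ang=.08)
E
```

```text
t 16.55 rib jig [-97.6 -32.8  82.3] tilt [0.006 0.003 0.001] Fjig [-0.6 -0.6 -1. ] M [ 0.   -0.01  0.03] gap 10.6
from [406.6 -53.   77.3] t 16.55 F [-0.5 -0.7 -1. ] gap 10.6 n 5
[[-0.03, 0.05, 0.65, -0.001, -0.001, -0.0, 0.5], [-0.03, 0.05, 0.65, -0.001, -0.001, -0.0, 0.5], [-0.03, 0.05, 0.65, -0.001, -0.001, -0.0, 0.5], [-0.03, 0.05, 0.65, -0.001, -0.001, -0.0, 0.5], [-0.03, 0.05, 0.65, -0.001, -0.001, -0.0, 0.5]]
```

Call:
{"name": "step_arm", "arguments": {
  "commands": [
    [-0.1,0.05,0.65,-0.006,-0.003,0,0.5],
    [0,0.05,0.65,0,0,0,0.5],
    [0,0.05,0.65,0,0,0,0.5],
    [0,0,0.6,0,0,0,0.5],
    [0,0,0.3,0,0,0,0.5],
    [0,0,0,0,0,0,0.5]
  ]
}}

```text
t: 17.15
tcp_pos: [405.5, -52.3, 47.0]
tool_rot: [0.749, -0.662, 0.001, -0.0]
ft_force: [-0.1, -0.2, -0.6]
finger_gap: 10.4
```

```bash
python3 -c "
from h import *
st()"
```

```text
t 17.15 rib jig [-98.5 -31.9  52. ] tilt [0.001 0.    0.   ] Fjig [-0.1 -0.2 -0.6] M [-0.01 -0.    0.04] gap 10.4
```

Call:
{"name": "step_arm", "arguments": {
  "commands": [
    [0,0,0.35,0,0,0,0.5],
    [0,0,0.2,0,0,0,0.5]
  ]
}}

```text
t: 17.35
tcp_pos: [405.9, -52.4, 41.4]
tool_rot: [0.749, -0.662, 0.001, -0.0]
ft_force: [0.4, -0.1, -1.6]
finger_gap: 10.5
```

Call:
{"name": "step_arm", "arguments": {
  "commands": [
    [0,0,0.15,0,0,0,0.5],
    [0,0,0.05,0,0,0,0.5]
  ]
}}

```text
t: 17.55
tcp_pos: [406.1, -52.5, 39.6]
tool_rot: [0.749, -0.662, 0.001, -0.0]
ft_force: [-3.7, 2.0, 8.4]
finger_gap: 10.6
```

Call:
{"name": "step_arm", "arguments": {
  "commands": [
    [0,0,0.12,0,0,0,0.5],
    [0,0,0.0,0,0,0,0.5]
  ]
}}

```text
t: 17.75
tcp_pos: [406.8, -52.8, 40.1]
tool_rot: [0.749, -0.662, 0.001, -0.0]
ft_force: [-0.9, -0.2, -1.8]
finger_gap: 10.2
```

Call:
{"name": "step_arm", "arguments": {
  "commands": [
    [-0.05,-0.8,0,0,0,0,0.5],
    [-0.1,-1.0,0,0,0,0,0.5],
    [-0.1,-1.0,0,0,0,0,0.5],
    [-0.1,-1.0,0,0,0,0,0.5],
    [-0.05,-0.4,0,0,0,0,0.5]
  ]
}}

```text
t: 18.25
tcp_pos: [452.0, -43.0, 40.1]
tool_rot: [0.749, -0.662, 0.001, -0.001]
ft_force: [0.3, 0.2, -1.7]
finger_gap: 10.2
```

```bash
python3 -c "
from h import *
st()"
```

```text
t 18.25 rib jig [-51.3 -28.4  45.1] tilt [0.003 0.001 0.   ] Fjig [ 0.3  0.2 -1.7] M [0.05 0.04 0.02] gap 10.2
```

Call:
{"name": "step_arm", "arguments": {
  "commands": [
    [-0.2,-0.6,0,0,0,0,0.5],
    [-0.15,-0.5,0,0,0,0,0.5],
    [-0.2,0,0,0,0,0,0.5],
    [-0.2,0,0,0,0,0,0.5]
  ]
}}

```text
t: 18.65
tcp_pos: [463.6, -33.4, 39.7]
tool_rot: [0.75, -0.662, 0.001, -0.0]
ft_force: [0.0, 1.1, -1.7]
finger_gap: 10.2
```

```bash
python3 -c "
from h import *
st()"
```

```text
t 18.65 rib jig [-38.6 -20.4  44.7] tilt [ 0.002  0.002 -0.   ] Fjig [ 0.2  1.1 -1.7] M [-0.08 -0.03  0.01] gap 10.2
```

Call:
{"name": "step_arm", "arguments": {
  "commands": [
    [-0.2,0,0,0,0,0,0.5],
    [-0.15,0,0,0,0,0,0.5]
  ]
}}

```text
t: 18.85
tcp_pos: [463.2, -30.7, 39.9]
tool_rot: [0.75, -0.662, 0.003, 0.001]
ft_force: [0.6, -9.2, -2.1]
finger_gap: 10.2
```

```bash
python3 -c "
from h import *
st()"
```

```text
t 18.85 rib jig [-38.7 -17.6  44.9] tilt [ 0.003  0.005 -0.002] Fjig [-0.5 -9.2 -2.1] M [-1.78  0.01 -0.11] gap 10.2
```

Call:
{"name": "step_arm", "arguments": {
  "commands": [
    [0.08,-0.6,0,0,0,0,0.5],
    [0.03,-0.8,0,0,0,0,0.5],
    [0,-0.6,0,0,0,0,0.5]
  ]
}}

```text
t: 19.15
tcp_pos: [483.2, -28.8, 39.9]
tool_rot: [0.75, -0.662, 0.002, 0.0]
ft_force: [0.9, 0.1, -1.0]
finger_gap: 10.2
```

```bash
python3 -c "
from h import *
st()"
```

```text
t 19.15 rib jig [-18.6 -18.2  44.9] tilt [ 0.002  0.004 -0.001] Fjig [ 0.9 -0.  -1. ] M [-0.   -0.01  0.02] gap 10.2
```

Call:
{"name": "step_arm", "arguments": {
  "commands": [
    [0,-0.5,0,0,0,0,0.5],
    [0,-0.3,0,0,0,0,0.5]
  ]
}}

```text
t: 19.35
tcp_pos: [492.3, -27.5, 39.9]
tool_rot: [0.75, -0.662, 0.002, 0.0]
ft_force: [-0.1, 0.2, -0.6]
finger_gap: 10.3
```

Call:
{"name": "step_arm", "arguments": {
  "commands": [
    [0,-0.25,0,0,0,0,0.5],
    [0,-0.2,0,0,0,0,0.5]
  ]
}}

```text
t: 19.55
tcp_pos: [493.5, -27.1, 39.6]
tool_rot: [0.75, -0.661, -0.002, 0.005]
ft_force: [-15.6, -3.7, 15.7]
finger_gap: 10.3
```

```bash
python3 -c "
from h import *
st()"
```

```text
t 19.55 rib jig [ -8.1 -17.8  44.6] tilt [-0.01   0.003 -0.003] Fjig [-15.9  -1.7  15.7] M [-0.74  2.02 -0.15] gap 10.3
```

Call:
{"name": "step_arm", "arguments": {
  "commands": [
    [0,0.03,0,0.01,-0.003,0.003,2.4],
    [0,0,0,0,0,0,2.4],
    [0,0,0,0,0,0,2.4],
    [0,0,-1.0,0,0,0,2.4],
    [0,0,-2.5,0,0,0,2.4],
    [0,0,-4,0,0,0,4],
    [0,0,-4,0,0,0,4],
    [0,0,-4,0,0,0,4]
  ]
}}

```text
t: 20.35
tcp_pos: [489.8, -26.0, 196.1]
tool_rot: [0.749, -0.662, -0.006, 0.002]
ft_force: [-0.2, -0.2, -0.7]
finger_gap: 39.9
```

Call:
{"name": "step_arm", "arguments": {
  "commands": [
    [0,3,-2,0,0,0,4],
    [0,3.5,-1,0,0,0,4],
    [0,3,0,0,0,0,4],
    [0,0,0,0,0,0,4],
    [0,0,0,0,0,0,4]
  ]
}}

```text
t: 20.85
tcp_pos: [398.2, -39.2, 240.9]
tool_rot: [0.75, -0.662, 0.005, -0.002]
ft_force: [0.1, -0.3, 0.0]
finger_gap: 40.1
```

```bash
python3 - <<'E'
from h import *
st()
snap("wrist","w5",None,1.56)
E
```

```text
t 20.85 rib jig [-104.3  -18.1  245.9] tilt [ 0.011  0.005 -0.001] Fjig [ 0.1 -0.3  0. ] M [-0.03 -0.   -0.01] gap 40.1
```

View pics/w5.png

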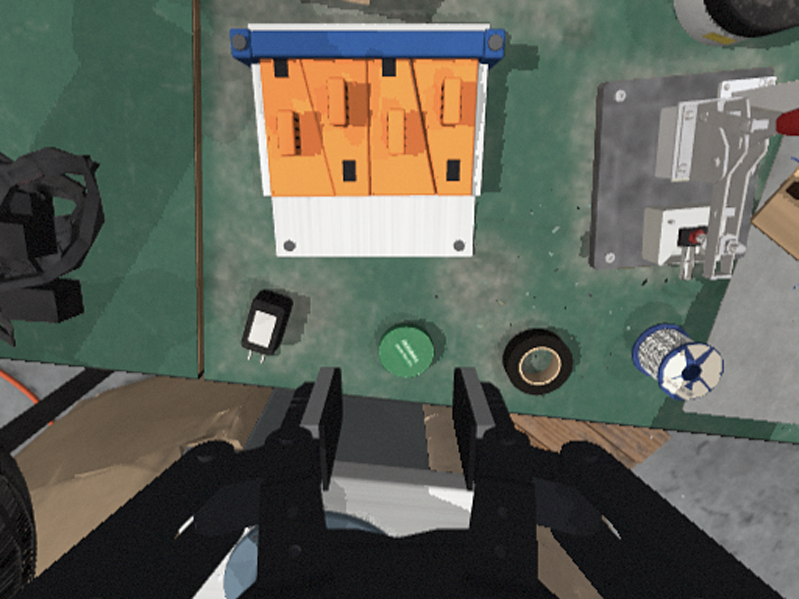

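All four wedges lie flat, and their front ends share one line (row ~195) from wall to wall. There is a thin slit between wedges 3 and 4, within the 3 mm play. I'll use the last picture for an enlarged check of the front line.

```bash
python3 - <<'E'
from h import *
c=load("w5");im=cv2.cvtColor(c["color"],cv2.COLOR_RGB2BGR)[10:135,150:325]
cv2.imwrite('pics/c5.png',cv2.resize(im,None,fx=4.57,fy=4.57,interpolation=3))
for u in(176,205,232,262,285,302): # front edge per wedge: strongest orange->white step
    col=c["color"][110:140,u].astype(int);d=np.diff(col[:,2]);k=d.argmax();w=d[max(0,k-1):k+2]
    v=110+k+.5;print(u,(Rz(JY).T@(onz(c,u,v,34)-J)).round(1))
E
```

```text
176 [-54.5  74.6  34. ]
205 [-54.4  39.7  34. ]
232 [-54.4   7.3  34. ]
262 [-53.3 -28.7  34. ]
285 [-53.3 -56.4  34. ]
302 [-53.3 -76.8  34. ]
```

View pics/c5.png

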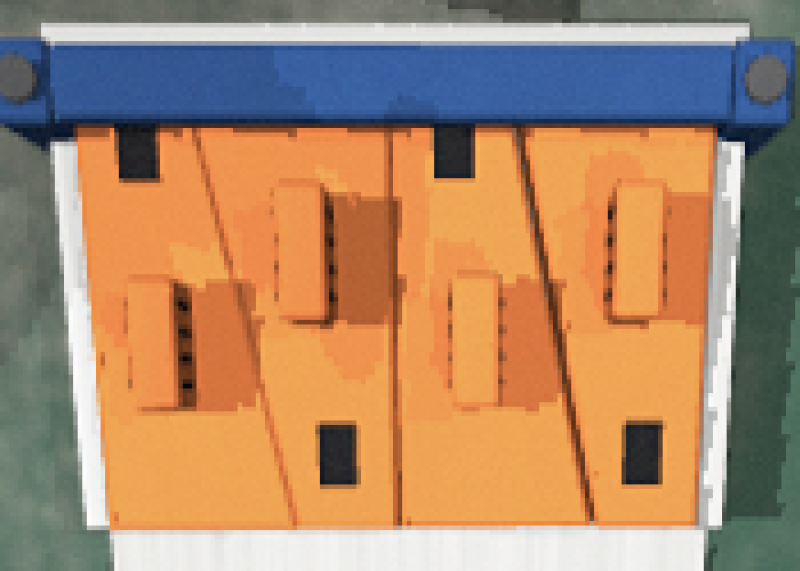

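```bash
python3 - <<'E'
from h import *
c=load("w5")
def edge(us):
    r=[]
    for u in us:
        b=c["color"][112:136,u,2].astype(float);lo=b[:9].mean();hi=b[-6:].mean()
        f=(b-lo)/(hi-lo);k=np.argmax(f>.5);v=112+k-1+(.5-f[k-1])/(f[k]-f[k-1])
        r.append((Rz(JY).T@(onz(c,u,v,34)-J))[0])
    return np.median(r).round(2),np.std(r).round(2)
for n,us in(('w1',range(178,212)),('w2',range(217,235)),('w3',range(240,276)),('w4',range(282,300))):print(n,edge(us))
E
```

```text
w1 (np.float64(-54.58), np.float64(0.05))
w2 (np.float64(-54.3), np.float64(0.07))
w3 (np.float64(-53.83), np.float64(0.18))
w4 (np.float64(-53.73), np.float64(0.08))
```

```bash
python3 -c "
from plant import robot
robot.close_job();print(robot.sense()['t'])"
```

```text
the job is handed in; nothing more can be done
the job is handed in; nothing more can be done
```

The job is done and handed in after about 21 s of the 72 s. Both rack wedges are packed beside the two that were already in the jig.

- **Wedge 4:** I slid it in first under the bar, wide end to the stop, along the right wall. It met the stop with about 15 N along the push.
- **Wedge 3:** I slid it in narrow end first and pressed it left at about 9 N to close up wedges 1 and 2. I then drove it to the stop with about 16 N along the push.

**Last checks:**
- **Final wrist picture:** all four wedges lie flat, alternately head to tail, filling the jig from wall to wall. The only gap is a thin slit between wedges 3 and 4, within the 3 mm of play.
- **Front edges:** measured in the jig frame at x = -54.6, -54.3, -53.8 and -53.7 mm for wedges 1 to 4. I read them as flush, since neighbours differ by less than 0.5 mm and the drift looks like a small error in my jig yaw. I did not nudge wedges 1 and 2 afterwards to confirm.
- **Disagreement:** at the stop, my computed rib positions read about 1.8 mm further in than nominal for both placed wedges. That is within the calibration tolerance.
- **Other things on the bench:** the arm's path stayed clear of them. I did not check each one afterwards, and the final picture shows only some of them.

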